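Set a tilt with the pointer gauge and hold it

TASK

Stand the pointer gauge on the tilt stand so that its round base sits fully down and level in the rim, with the dial in line with the rocker arm and the orange band on the side of the blue paddle. Then press the paddle down to rock the stand until the gauge's hanging pointer comes to rest in the orange band, and finish while still holding it there, so that I can lock the stand. Work gently and leave the other things on the bench where they are.

Things in the scene. Friction and masses are not known exactly. Their poses are not given: they have to be found in the camera images.
- gauge_grip (a point): Centre of the black 22x22x32 mm square grip on top of the loose gauge (0.3 kg, 152 mm tall), 136 mm above its underside. Below it: an upright white dial in a grey frame, 74 wide, 22 thick, on a round steel base. Axes: z up along the gauge, -x out of the dial's face (towards the robot at yaw 0), y across the dial (to the left as the robot sees it at yaw 0). It starts standing upright.
- gauge_seat (a point): Point on the gauge's axis at the underside of its round steel flange (72 mm diameter, 6 thick), 129 mm below gauge_grip; meets rim when seated. Below the flange a boss, 52 mm diameter, 7 mm deep, tapered at its edge, on which the gauge stands at the start. Axes as gauge_grip.
- rim (a point): Centre of the top of the tilt stand's round aluminium rim (72 mm outside, 60 inside diameter, 10 deep), on the rocker, 88 mm above the worktop and 18 above the hinge axis. The gauge's boss drops in with 4 mm play all round. Axes tilt with the rocker: z the rim's axis, y along the arm towards the paddle, x parallel to the hinge.
- paddle (a point): Top centre of the round blue press paddle with black rubber top (32 mm diameter) at the end of the rocker arm, 125 mm from the hinge axis along the arm (left as the robot sees it), 10 mm above the hinge. Axes as rim. Press it down to tilt the rocker. The stand's grey foot is fixed to the bench, 90x130 mm, centred under the rim.
- rocker (a joint): Tilt of the rocker, rad: 0 level, grows as the paddle goes down; stops at 0.36. A spring (1.8 N m/rad, about 4 N on the paddle at 0.27) brings it back to level as soon as it is let go. It turns as one piece with the rim, arm and paddle.
- pointer (a joint): Angle of the hanging pointer on the dial, rad: 0 straight down the dial (gauge level), positive towards the dial's +y side. It swings freely under gravity and settles in about a second. With the gauge seated, dial in line with the arm and its +y side to the paddle, it equals the rocker's tilt.
- band (a joint): Angle of the middle of the orange band on the dial, measured like the pointer's, between 0.12 and 0.28 rad; the band reaches 0.05 rad to either side. It stays as set; do not move it.
- pointer_tip (a point): Tip of the black pointer, 68 mm below its pivot; the pivot lies 36 mm below gauge_grip on the gauge's axis. Its z axis points from the tip to the pivot.
- band_mid (a point): Middle of the orange band, 68 mm from the same pivot; its z axis points to the pivot.
- rubber_cup: Green rubber cup, 69 mm diameter, 47 mm high, a bystander; origin under its centre.
- peach_model: Peach plaster jaw model, 54x62x32 mm, a bystander; origin under its centre.
- wax: Two slabs of pink wax, 36x70x17 mm, a bystander; origin under their centre.
- beaker: White measuring cup, 58 mm diameter, 64 mm high, a bystander; origin under its centre.
Mind the look-alikes: they are no part of the job. What is shaped like the part that bears gauge_grip but pink or red is not meant.

How it is judged:
By the outcome, as a careful person would: the job done as asked, in the order asked, and still so for the second after the job is handed in, while the arm keeps its last pose, push and grip.
It also fails if it takes over 64 s, if anything falls off the work surface, if the arm or the gripper's body presses on something with over 40 N, if the wrist force passes 120 N, or if a joint passes its speed limit or range.

ROBOT

A 7-joint arm with a two-finger parallel gripper is mounted at the origin on a cart in front of the work surface, level with it; the furniture and walls round the work are solid. World frame = base frame: x ahead of the robot, y to its left, z up, the work surface at z = 0. Lengths are in m, angles in rad, forces in N, time in s.
With the tool pointing down it reaches from about 0.425 to 0.95 m from the base axis. Payload 16.7 kg.
Tool frame: the origin (TCP) lies at the very end of the fingers, on their centre line; the grasp point (between the pads) lies 19 mm behind it; z points along the fingers, x is the direction in which the jaws open and shut, and the axes are right-handed (so a half turn about z gives the same grasp; the last joint's range is limited). The gripper opens to 94 mm and grips with 3 to 60 N. Pads are 16 mm wide; open, the fingers measure 119 mm over their backs; the gripper's body (75 mm by 177 mm) begins 78 mm behind the grasp point.
Start: joints at [1.198, 0.426, 0.074, 1.606, -0.034, 1.111, -0.067], TCP at [0.149, -0.658, 0.205] pointing down, gripper open.
Joint ranges: [-2.85, 2.85], [-0.5, 2.14], [-1.23, 1.37], [0.21, 2.46], [-1.02, 4.16], [0.16, 2.05], [-2.73, 2.73]. Speed limits (rad/s): [1.89, 1.89, 2.39, 2.39, 3.01, 3.01, 3.01].

INTERFACE

Orientations are given as a unit quaternion [x, y, z, w].
In Python, from rig import ctrl, vision gives the robot as it stands. The module is installed in compiled form; this text tells all that it offers.
- The arm moves only by the shell command python3 -m crank 'ROWS'. ROWS is a JSON object of lists of equal length, an entry for each row: "linear": the shift along the tool's x, y, z in m, a list of three; "turn": the turn, a rotation vector about the tool's x, y, z in rad, a list of three; "claw": the opening in per cent of the stroke, from 0 (shut) to 100 (fully open). A call has 1 to 20 rows; each row is the pose to reach, as a shift and turn from the pose measured when the call began, along the tool's axes at that moment; what a row does not reach only later rows make up. A row lasts 1/12 s, in which the tool goes at most 41.7 mm and 7.16 degrees, less where a joint would pass 70% of its speed; a pose out of reach is approached as far as the arm can. A call with a gripper value outside its range is refused whole. The fingers move at their own pace and stop on an object; the grip force is fixed at half the most. Time passes only in rows, so rows that repeat a pose let the fingers close. It gives the time, the measured TCP pose, the force and the opening at its end, in the units of the state.
- ctrl.get_state(): the state, without advancing time (a new reading comes with each control period).
- vision.read_camera(name): name is "side" or "top" or "wrist"; returns a dict with "color" (384x512x3 uint8, red, green, blue), "camera_matrix" (3x3 intrinsics, pixels), "extrinsics" (4x4, takes a point from world to camera coordinates). Camera axes: x right, y up, looking along -z (the intrinsics and any distortion apply to the point x, -y, -z); pixel columns grow to the right and rows downward; lengths in m; the calibration is good to about 2 mm. A picture is of the moment at which its call begins. There is no depth.
- ctrl.close_job(): hands the job in, once; it reports no verdict.
The state is a dict: "clock": time; "q": joint angles; "dq": joint speeds; "effort": joint torques, N m; "tcp_pos": TCP position; "ee_rot": TCP orientation; "ft_force": force on the tool from outside, world axes, zero at the start; "wrist_torque": the same for the moment, N m; "width": finger opening in m.
Only numpy, scipy, OpenCV 4.12 (cv2) and the standard library are available. Lean on these libraries where they do the work, as an engineer would, in place of code of your own. Each camera call takes 0.05 s, during which the arm holds its last target.

## Working session

There is one attempt and no reset: what is moved stays moved. The work goes in short steps, Python scripts to look and compute and a shell command to move; the robot and the scene stay as the last step left them, time stands still between calls to the robot, and variables do not carry over. Pictures are saved under pics/ and viewed, and the job is handed in when it is done.

```bash
mkdir -p pics; python3 - <<'E'
from rig import ctrl, vision
import cv2
print(ctrl.get_state())
for n in("side","top","wrist"):
    r=vision.read_camera(n); cv2.imwrite(f"pics/{n}0.png",r["color"][:,:,::-1]); print(n,r["camera_matrix"].round(1).tolist(),r["extrinsics"].round(4).tolist(),[k for k in r])
E
```

```text
{'clock': 0.0, 'q': array([ 1.19850067,  0.42669926,  0.07384553,  1.60659418, -0.03408655,
        1.11080738, -0.06708657]), 'dq': array([-1.27550417e-04, -1.47678505e-03, -3.06830515e-03, -1.96504811e-05,
       -1.10862029e-03,  1.10656770e-03,  7.66373553e-04]), 'effort': array([-1.94838758e-03, -9.35825372e+01,  3.66609223e+00, -4.54190254e+01,
       -4.88000864e-02,  2.02399562e-02,  1.63310797e-04]), 'tcp_pos': array([ 0.14901948, -0.65790047,  0.20480296]), 'ee_rot': array([ 7.81328918e-01, -6.24119165e-01, -5.17513374e-04, -3.49658743e-04]), 'ft_force': array([ 0.3129846 , -0.18237295, -0.00470715]), 'wrist_torque': array([ 0.03705826,  0.0145645 , -0.01192946]), 'width': 0.09402061196187361}
side [[439.3, 0.0, 255.9], [0.0, 439.3, 185.9], [0.0, 0.0, 1.0]] [[0.8908, -0.4543, 0.0085, -0.4826], [0.2757, 0.5554, 0.7846, -0.3482], [-0.3611, -0.6966, 0.62, -0.6328], [0.0, 0.0, 0.0, 1.0]] ['color', 'camera_matrix', 'extrinsics']
top [[492.2, 0.0, 252.6], [0.0, 492.2, 189.3], [0.0, 0.0, 1.0]] [[0.0259, -0.9996, -0.0092, 0.1642], [0.997, 0.0252, 0.0725, -0.6348], [-0.0723, -0.0111, 0.9973, -1.1567], [0.0, 0.0, 0.0, 1.0]] ['color', 'camera_matrix', 'extrinsics']
wrist [[274.7, 0.0, 254.8], [0.0, 274.7, 193.6], [0.0, 0.0, 1.0]] [[0.2213, -0.9752, -0.0017, -0.6744], [0.9398, 0.2137, -0.2667, 0.0284], [0.2605, 0.0574, 0.9638, -0.3919], [0.0, 0.0, 0.0, 1.0]] ['color', 'camera_matrix', 'extrinsics']
```

View pics/side0.png

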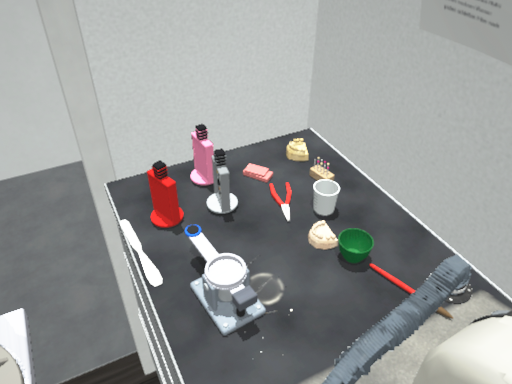

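View pics/top0.png

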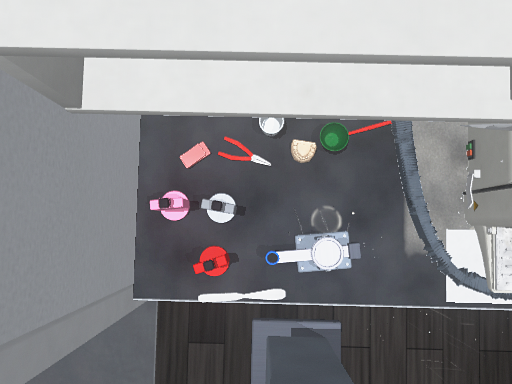

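View pics/wrist0.png

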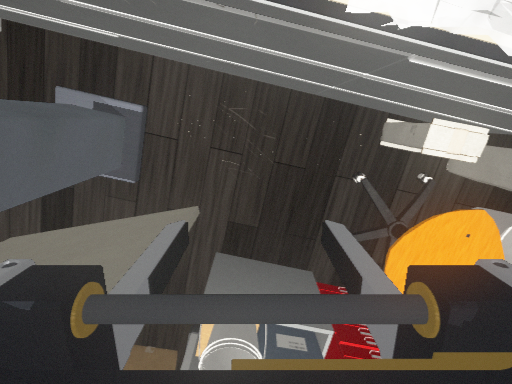

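```bash
cat > h.py <<'E'
from rig import ctrl, vision
import cv2, numpy as np
from scipy.spatial.transform import Rotation as R
def cam(n,save=None):
    r=vision.read_camera(n)
    if save: cv2.imwrite(f"pics/{save}.png",r["color"][:,:,::-1])
    return r
def proj(r,P):
    P=np.atleast_2d(P); E=r["extrinsics"]; c=P@E[:3,:3].T+E[:3,3]
    c=c*[1,-1,-1]; u=c@r["camera_matrix"].T; return u[:,:2]/u[:,2:]
def ray(r,uv):
    E=r["extrinsics"]; K=r["camera_matrix"]
    d=np.linalg.inv(K)@[uv[0],uv[1],1]; d=d*[1,-1,-1]
    return -E[:3,:3].T@E[:3,3], E[:3,:3].T@d
def atz(r,uv,z):
    o,d=ray(r,uv); return o+d*(z-o[2])/d[2]
def crop(img,x0,y0,x1,y1,s,name):
    cv2.imwrite(f"pics/{name}.png",cv2.resize(img[y0:y1,x0:x1,::-1],None,fx=s,fy=s,interpolation=cv2.INTER_CUBIC))
E
python3 - <<'E'
from h import *
t=cam("top");s=cam("side")
crop(t["color"],130,170,290,290,5,"t1"); crop(t["color"],240,200,400,300,5,"t2")
crop(s["color"],130,110,290,230,5,"s1"); crop(s["color"],130,210,290,330,5,"s2")
print(proj(t,[[0,0,0],[.5,0,0]]), atz(t,(326,253),.088), atz(t,(273,258),.08),atz(t,(221,208),.01))
print(-s["extrinsics"][:3,:3].T@s["extrinsics"][:3,3],-t["extrinsics"][:3,:3].T@t["extrinsics"][:3,3])
print("side",proj(s,[atz(t,(326,253),.088), atz(t,(273,258),.08),atz(t,(221,208),.01)]))
E
```

```text
[[322.45400256 459.44880191]
 [325.68589245 245.55904297]] [0.48672608 0.01130142 0.088     ] [0.47191884 0.1295983  0.08      ] [0.58414314 0.25581908 0.01      ]
[ 0.29737241 -0.46665267  0.6696311 ] [0.54513005 0.16730259 1.20118536]
side [[225.14795823 265.83856918]
 [193.26734631 229.26447181]
 [222.04736579 201.98115478]]
```

View pics/t1.png

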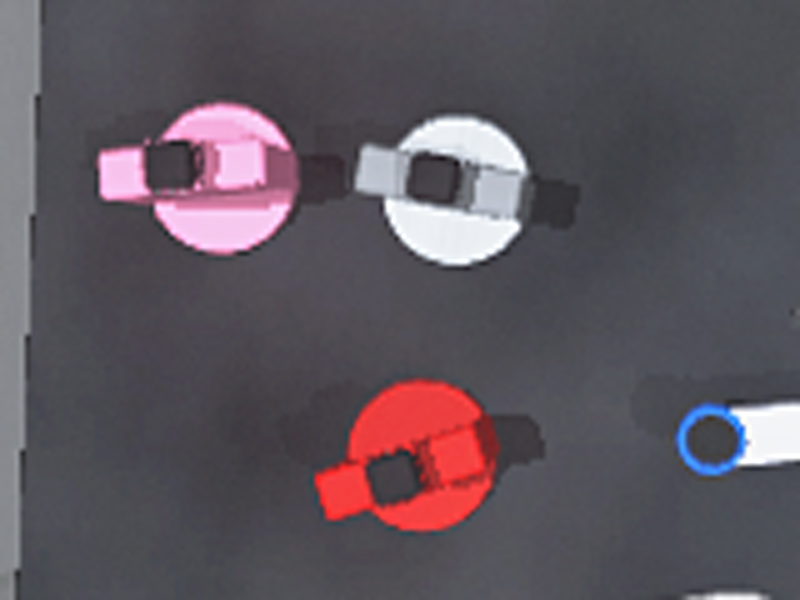

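View pics/t2.png

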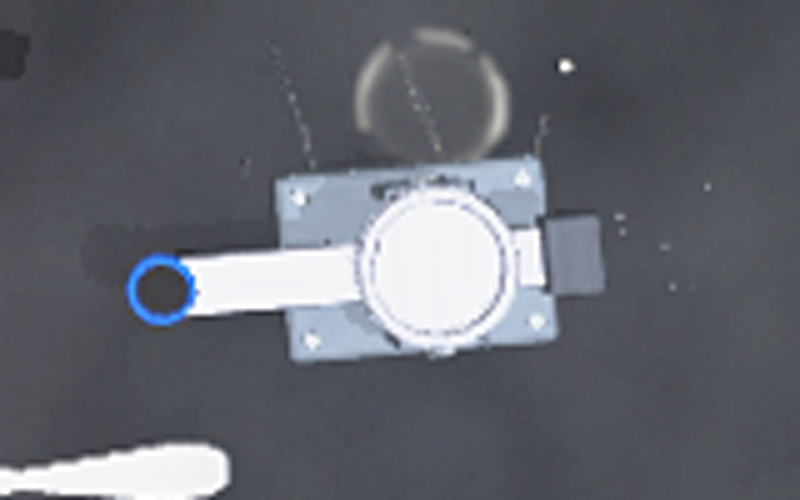

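View pics/s1.png

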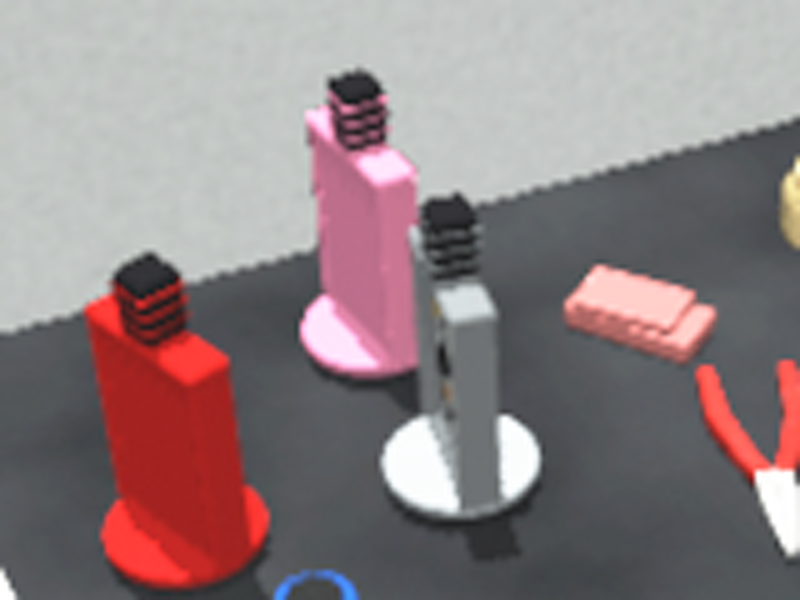

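View pics/s2.png

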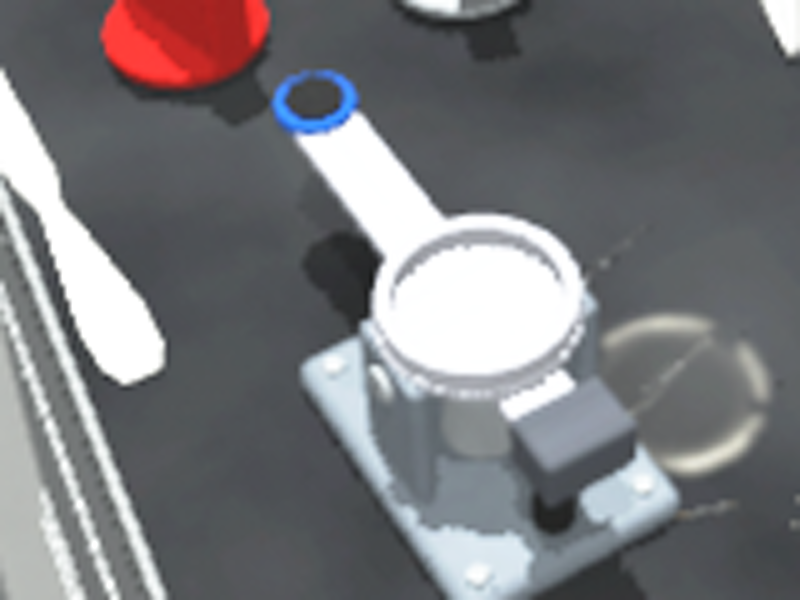

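```bash
python3 - <<'E'
from h import *
t=cam("top");s=cam("side")
rim=atz(t,(327.0,252.6),.088);pad=atz(t,(271.8,257.6),.08)
print("rim",rim,"pad",pad,np.linalg.norm((pad-rim)[:2]),np.degrees(np.arctan2(-(pad-rim)[0],(pad-rim)[1])))
g=atz(t,(216.2,205.6),.152); b=atz(t,(220.8,207.6),.013)
print("grip",g,"base",b)
print(proj(s,[g,b]))
# gauge frame top at z=.12: ends in top picture
a=atz(t,(130+357/5,170+168/5),.12);c=atz(t,(130+528/5,170+195/5),.12);print(a,c,np.linalg.norm(a-c))
w=cam("wrist");st=ctrl.get_state();E=w["extrinsics"]
T=R.from_quat(st["ee_rot"])
print("cam in tool",T.inv().apply(-E[:3,:3].T@E[:3,3]-st["tcp_pos"]),"look",T.inv().apply(-E[2,:3]),"up",T.inv().apply(E[1,:3]))
print(T.as_matrix().round(3))
# blobs
import sys
def blob(img,m,n):
    k,l,stt,ce=cv2.connectedComponentsWithStats(m.astype(np.uint8));
    for i in np.argsort(-stt[1:,4])[:4]+1: print(n,stt[i],ce[i].round(2))
I=t["color"].astype(int)
blob(I,((I.min(2)>200)&(np.ptp(I,axis=2)<25)),"white")
blob(I,((I[:,:,2]>150)&(I[:,:,2]-I[:,:,0]>80)),"blue")
J=s["color"].astype(int);blob(J,((J[:,:,2]>130)&(J[:,:,2]-J[:,:,0]>70)),"sblue")
E
```

```text
rim [0.48767668 0.00907511 0.088     ] pad [0.47274408 0.13232939 0.08      ] 0.12415555206777919 6.907873378450458
grip [0.58434778 0.25566815 0.152     ] base [0.5849981  0.25610891 0.013     ]
[[219.5221178  150.77084123]
 [222.28613956 200.81160389]]
[0.58911001 0.29107314 0.12      ] [0.57916663 0.21549496 0.12      ] 0.076229470225671
cam in tool [ 0.00021078 -0.0773108  -0.17920233] look [-5.56392966e-04  2.66681655e-01  9.63784512e-01] up [-4.74744726e-04 -9.63784623e-01  2.66681411e-01]
[[ 0.221 -0.975 -0.   ]
 [-0.975 -0.221  0.   ]
 [-0.    -0.    -1.   ]]
white [    0     0   512    57 26629] [264.35  25.6 ]
white [   81    58   431    61 22272] [296.69  87.89]
white [ 446  229   40   49 1318] [464.96 250.16]
white [ 492  227   20   66 1014] [503.21 260.27]
blue [265 251  14  14  76] [271.53 257.51]
sblue [184 224  18  13 103] [192.36 230.55]
```

```bash
cat >> h.py <<'E'
def goal(pos,heading,tilt=0):
    """heading deg: tool x in world with tool down; tilt deg about tool x (positive swings z toward +tool y)"""
    h=np.radians(heading); x=np.array([np.cos(h),np.sin(h),0]); z=np.array([0,0,-1.]); y=np.cross(z,x)
    M=R.from_matrix(np.c_[x,y,z])*R.from_rotvec([-np.radians(tilt),0,0])
    st=ctrl.get_state(); T=R.from_quat(st["ee_rot"])
    d=T.inv().apply(np.array(pos)-st["tcp_pos"]); t=(T.inv()*M).as_rotvec()
    print("linear",d.round(4).tolist(),"turn",t.round(4).tolist(),"rows>=",np.ceil(max(np.linalg.norm(d)/.0417,np.degrees(np.linalg.norm(t))/7.16)),"clk",st["clock"])
    return d,t
E
python3 -c "
from h import *
goal([.46,-.33,.34],0)"
```

```text
linear [-0.2515, -0.3757, -0.1346] turn [-0.0002, 0.0002, -1.348] rows>= 12.0 clk 0.4
```

```bash
python3 -m crank '{"linear":[[0,0,-0.04],[-0.02,-0.03,-0.08],[-0.25,-0.375,-0.135],[-0.25,-0.375,-0.135],[-0.25,-0.375,-0.135],[-0.25,-0.375,-0.135],[-0.25,-0.375,-0.135],[-0.25,-0.375,-0.135],[-0.25,-0.375,-0.135],[-0.25,-0.375,-0.135],[-0.25,-0.375,-0.135],[-0.25,-0.375,-0.135],[-0.25,-0.375,-0.135],[-0.25,-0.375,-0.135]],"turn":[[0,0,0],[0,0,-0.1],[0,0,-1.35],[0,0,-1.35],[0,0,-1.35],[0,0,-1.35],[0,0,-1.35],[0,0,-1.35],[0,0,-1.35],[0,0,-1.35],[0,0,-1.35],[0,0,-1.35],[0,0,-1.35],[0,0,-1.35]],"claw":[100,100,100,100,100,100,100,100,100,100,100,100,100,100]}'
python3 -c "
from h import *
print(ctrl.get_state()['q'].round(3))
goal([.50,.22,.25],83,30)"
```

```text
clock: 1.57
tcp_pos: [0.4623, -0.3284, 0.3411]
ee_rot: [1.0, 0.004, 0.001, -0.0]
ft_force: [0.1, -0.8, -0.9]
width: 0.0937
[ 0.806  0.175 -0.348  1.655  0.06   1.321  0.455]
linear [0.0417, -0.548, 0.0914] turn [-0.4282, 0.3751, -1.4059] rows>= 14.0 clk 1.5667
```

```bash
python3 -m crank '{"linear":[[0.02,-0.27,0],[0.02,-0.27,0],[0.02,-0.27,0],[0.02,-0.27,0],[0.02,-0.27,0],[0.02,-0.27,0],[0.045,-0.59,0.09],[0.045,-0.59,0.09],[0.045,-0.59,0.09],[0.045,-0.59,0.09],[0.045,-0.59,0.09],[0.045,-0.59,0.09],[0.045,-0.59,0.09],[0.045,-0.59,0.09],[0.045,-0.59,0.09],[0.045,-0.59,0.09],[0.045,-0.59,0.09]],"turn":[[0,0,-0.7],[0,0,-0.7],[0,0,-0.7],[0,0,-0.7],[0,0,-0.7],[0,0,-0.7],[-0.43,0.38,-1.41],[-0.43,0.38,-1.41],[-0.43,0.38,-1.41],[-0.43,0.38,-1.41],[-0.43,0.38,-1.41],[-0.43,0.38,-1.41],[-0.43,0.38,-1.41],[-0.43,0.38,-1.41],[-0.43,0.38,-1.41],[-0.43,0.38,-1.41],[-0.43,0.38,-1.41]],"claw":[100,100,100,100,100,100,100,100,100,100,100,100,100,100,100,100,100]}'
python3 -c "
from h import *
print(ctrl.get_state()['q'].round(3))
cam('wrist','w1')
goal([.505,.266,.17],82.5,35)"
```

```text
clock: 2.98
tcp_pos: [0.5027, 0.2625, 0.2502]
ee_rot: [0.722, 0.642, 0.173, 0.193]
ft_force: [-0.3, -0.4, -0.1]
width: 0.0941
[ 0.205  0.123 -1.119  2.085  0.762  0.854  0.086]
linear [0.0049, -0.0393, 0.0706] turn [-0.0851, -0.0076, 0.0107] rows>= 2.0 clk 3.0333
```

View pics/w1.png

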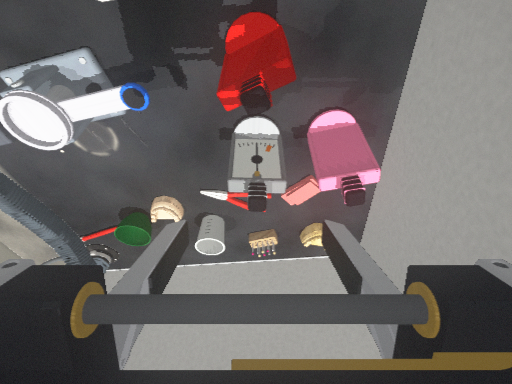

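```bash
python3 -c "
from h import *
w=cam('wrist')
crop(w['color'],215,110,300,215,7,'w1c')"
```

```text
(no output)
```

View pics/w1c.png

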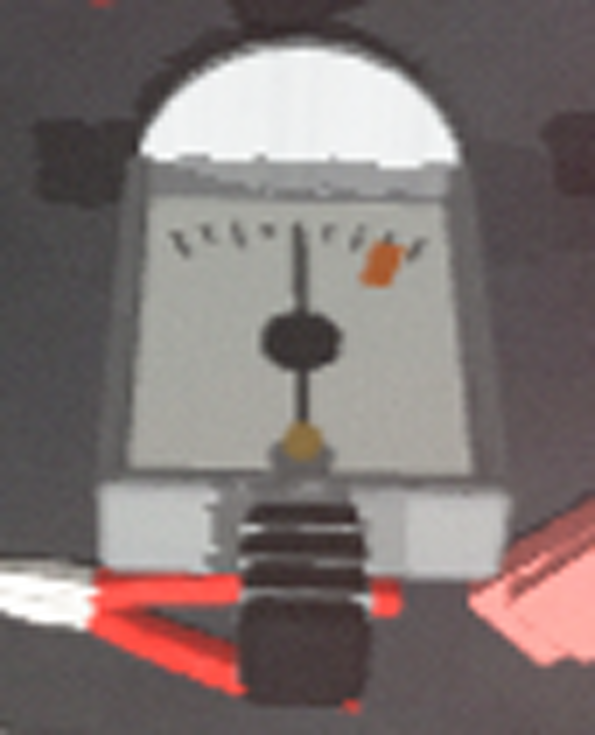

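```bash
python3 -c "
from h import *
w=cam('wrist')
I=w['color'].astype(int)[110:215,215:300]
m=((I[:,:,0]-I[:,:,2]>60)&(I[:,:,0]-I[:,:,1]>40)&(I[:,:,1]>60))
k,l,s,c=cv2.connectedComponentsWithStats(m.astype(np.uint8)); print(s,c.round(2)+[215,110])
f=lambda x,y:(215+(x+.5)/7-.5,110+(y+.5)/7-.5)
pts=dict(band=f(381,264),piv=f(302,440),tip=f(299,226),hub=f(302,341),fl=f(128,470),fr=f(472,470),tl=f(152,197),tr=f(458,197),grip=f(303,655))
for off in(-.011,-.014):
  for yaw in(-7.5,):
    a=np.radians(yaw);n=np.array([np.cos(a),np.sin(a),0]);yy=np.array([-np.sin(a),np.cos(a),0]);P=np.array([.5846,.256,0])+n*off
    def hit(uv):
        o,d=ray(w,uv);X=o+d*((P-o)@n)/(d@n);return np.array([(X-P)@yy,X[2]])
    H={k:hit(v) for k,v in pts.items()}
    for k,v in H.items(): print(off,k,(v*1000).round(1))
    d=H['band']-H['piv'];print('ang',np.arctan2(d[0],-d[1]),np.linalg.norm(d)); d=H['tip']-H['piv'];print('tip',np.arctan2(d[0],-d[1]),np.linalg.norm(d))
print('grip top',atz(w,pts['grip'],.152))
"
```

```text
[[   0    0   85  105 8426]
 [  52   34    6    6   24]
 [  68   72   17   22  252]
 [  13   81   23   18  200]
 [  54   82    4    6   18]
 [  48   99    4    2    5]] [[256.28 160.15]
 [269.67 146.58]
 [292.93 193.71]
 [238.98 197.6 ]
 [270.5  194.61]
 [264.8  209.8 ]]
-0.011 band [14.5 54.8]
-0.011 piv [ -1.6 107.7]
-0.011 tip [-1.7 42.1]
-0.011 hub [-1.4 79.4]
-0.011 fl [-32.3 116.1]
-0.011 fr [ 28.3 115.3]
-0.011 tl [-31.9  32.4]
-0.011 tr [31.3 31.3]
-0.011 grip [ -1.9 159.7]
ang 0.2957340123919267 0.05533749237990326
tip -0.000701969497726453 0.06556991465131541
-0.014 band [14.2 58.9]
-0.014 piv [ -1.7 111.1]
-0.014 tip [-1.8 46.4]
-0.014 hub [-1.5 83.2]
-0.014 fl [-32.  119.4]
-0.014 fr [ 27.8 118.6]
-0.014 tl [-31.6  36.8]
-0.014 tr [30.8 35.8]
-0.014 grip [ -2.  162.5]
ang 0.29573401239192704 0.05460898820980541
tip -0.0007019694977274735 0.06470670321541391
grip top [0.58189338 0.25467008 0.152     ]
```

```bash
python3 -c "
from h import *
w=cam('wrist');s=cam('side');t=cam('top')
print('cam',ray(w,(0,0))[0], ray(w,(256,194))[1])
g=lambda x,y:(130+(x+.5)/5-.5,110+(y+.5)/5-.5)
f=lambda x,y:(215+(x+.5)/7-.5,110+(y+.5)/7-.5)
def tri(a,b):
    o1,d1=ray(*a);o2,d2=ray(*b);A=np.c_[d1,-d2];u=np.linalg.lstsq(A,o2-o1,rcond=None)[0]
    p,q=o1+u[0]*d1,o2+u[1]*d2;return (p+q)/2,np.linalg.norm(p-q)
print('band',tri((w,f(381,264)),(s,g(447,400))))
print('piv',tri((w,f(302,440)),(s,g(435,310))))
print('red grip',atz(t,(209,265.4),.152))
crop(s['color'],205,140,240,220,10,'s3')
goal([.525,.252,.185],82.5,33)
"
```

```text
cam [0.34674343 0.27870961 0.36730538] [ 0.71311671 -0.08024886 -0.69645284]
band (array([0.58580914, 0.27063685, 0.03784797]), np.float64(0.004763998373175335))
piv (array([0.57596573, 0.25468568, 0.1027451 ]), np.float64(0.003948743340957693))
red grip [0.45749708 0.26694581 0.152     ]
linear [-0.006, -0.0145, 0.0692] turn [-0.0471, -0.0065, 0.0096] rows>= 2.0 clk 3.2833
```

View pics/s3.png

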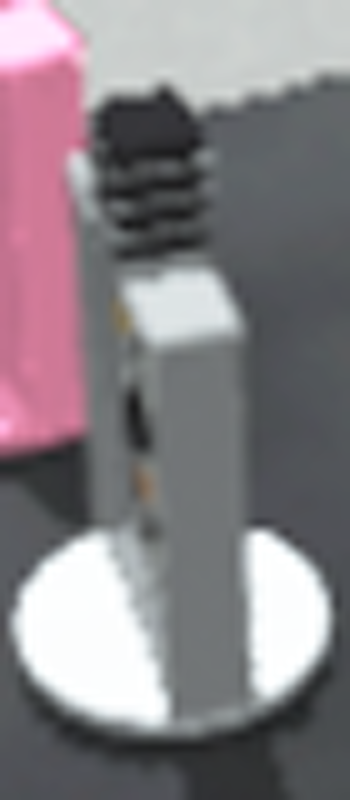

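```bash
python3 -m crank '{"linear":[[-0.006,-0.01,0.035],[-0.006,-0.015,0.07],[-0.006,-0.015,0.07],[-0.006,-0.015,0.07]],"turn":[[-0.02,0,0.005],[-0.045,-0.006,0.01],[-0.045,-0.006,0.01],[-0.045,-0.006,0.01]],"claw":[100,100,100,100]}'
python3 -c "
from h import *
w=cam('wrist','w2');print(ray(w,(0,0))[0])
crop(w['color'],205,100,310,220,6,'w2c')"
```

```text
clock: 3.62
tcp_pos: [0.5238, 0.2517, 0.1828]
ee_rot: [0.721, 0.633, 0.185, 0.211]
ft_force: [-0.4, 0.8, 0.3]
width: 0.0941
[0.36267068 0.27255435 0.29192351]
```

View pics/w2c.png

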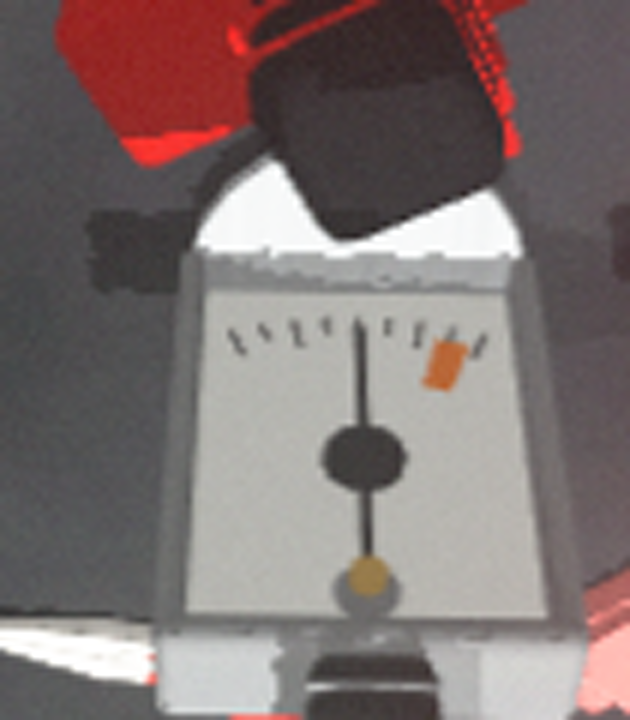

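```bash
python3 -c "
from h import *
w=cam('wrist')
f=lambda x,y:(205+(x+.5)/6-.5,100+(y+.5)/6-.5)
pts=dict(band=f(445,365),bandtop=f(452,341),bandbot=f(438,389),bl=f(424,385),br=f(453,390),tl=f(436,341),tr=f(467,347),piv=f(368,576),disc=f(366,594),tip=f(361,320),hub=f(364,459),t1=f(389,327),t2=f(419,334),t3=f(451,335),t4=f(480,345),tm1=f(327,326),tm2=f(296,332),tm4=f(237,341),fbl=f(187,612),fbr=f(547,612),ftl=f(204,292),ftr=f(508,292))
for off in(-.006,-.009,-.011):
    a=np.radians(-7.5);n=np.array([np.cos(a),np.sin(a),0]);yy=np.array([-np.sin(a),np.cos(a),0]);P=np.array([.5846,.256,0])+n*off
    def hit(uv):
        o,d=ray(w,uv);X=o+d*((P-o)@n)/(d@n);return np.array([(X-P)@yy,X[2]])
    H={k:hit(v) for k,v in pts.items()}
    print(off)
    for c in('piv','disc'):
      for k,v in H.items(): d=v-H[c]; print(c,k,(v*1000).round(1),'ang',np.arctan2(d[0],-d[1]).round(3),'r',(1000*np.linalg.norm(d)).round(1))
" | tee /tmp/o | head -44
```

```text
-0.006
piv band [17.  48.2] ang 0.293 r 57.8
piv bandtop [18.8 41. ] ang 0.288 r 65.2
piv bandbot [15.2 55.2] ang 0.3 r 50.6
piv bl [12.6 54.1] ang 0.243 r 51.0
piv br [18.1 55.5] ang 0.355 r 51.2
piv tl [15.6 41. ] ang 0.241 r 64.4
piv tr [21.7 42.9] ang 0.339 r 64.4
piv piv [  0.3 103.6] ang 3.142 r 0.0
piv disc [ -0.2 107.7] ang -3.031 r 4.2
piv tip [ 0.8 34.6] ang 0.007 r 69.0
piv hub [ 0.4 74.6] ang 0.002 r 29.0
piv t1 [ 6.4 36.7] ang 0.091 r 67.1
piv t2 [12.4 38.9] ang 0.184 r 65.8
piv t3 [18.8 39.2] ang 0.279 r 67.0
piv t4 [24.4 42.3] ang 0.374 r 65.9
piv tm1 [-6.1 36.4] ang -0.095 r 67.4
piv tm2 [-12.3  38.3] ang -0.191 r 66.5
piv tm4 [-24.1  41.1] ang -0.373 r 67.1
piv fbl [-30.9 111.8] ang -1.828 r 32.3
piv fbr [ 30.7 111.8] ang 1.834 r 31.5
piv ftl [-31.3  25.7] ang -0.386 r 84.0
piv ftr [31.3 25.6] ang 0.379 r 83.9
disc band [17.  48.2] ang 0.281 r 61.9
disc bandtop [18.8 41. ] ang 0.278 r 69.3
disc bandbot [15.2 55.2] ang 0.286 r 54.7
disc bl [12.6 54.1] ang 0.233 r 55.1
disc br [18.1 55.5] ang 0.337 r 55.3
disc tl [15.6 41. ] ang 0.233 r 68.5
disc tr [21.7 42.9] ang 0.325 r 68.4
disc piv [  0.3 103.6] ang 0.111 r 4.2
disc disc [ -0.2 107.7] ang 3.142 r 0.0
disc tip [ 0.8 34.6] ang 0.013 r 73.1
disc hub [ 0.4 74.6] ang 0.016 r 33.2
disc t1 [ 6.4 36.7] ang 0.092 r 71.3
disc t2 [12.4 38.9] ang 0.18 r 69.9
disc t3 [18.8 39.2] ang 0.269 r 71.1
disc t4 [24.4 42.3] ang 0.358 r 69.9
disc tm1 [-6.1 36.4] ang -0.083 r 71.5
disc tm2 [-12.3  38.3] ang -0.174 r 70.5
disc tm4 [-24.1  41.1] ang -0.345 r 70.8
disc fbl [-30.9 111.8] ang -1.702 r 31.0
disc fbr [ 30.7 111.8] ang 1.701 r 31.2
disc ftl [-31.3  25.7] ang -0.363 r 87.7
```

```bash
python3 -c "
from h import *
goal([.583,.256,.25],-7.5,0)"
```

```text
linear [0.0108, 0.0829, -0.0227] turn [0.4484, -0.4507, 1.5239] rows>= 14.0 clk 3.7167
```

```bash
python3 -m crank '{"linear":[[0,0,-0.04],[0,0,-0.07],[0.005,0.03,-0.08],[0.011,0.083,-0.04],[0.011,0.083,-0.023],[0.011,0.083,-0.023],[0.011,0.083,-0.023],[0.011,0.083,-0.023],[0.011,0.083,-0.023],[0.011,0.083,-0.023],[0.011,0.083,-0.023],[0.011,0.083,-0.023],[0.011,0.083,-0.023],[0.011,0.083,-0.023],[0.011,0.083,-0.023],[0.011,0.083,-0.023],[0.011,0.083,-0.023],[0.011,0.083,-0.023]],"turn":[[0,0,0],[0.03,-0.03,0.1],[0.45,-0.45,1.52],[0.45,-0.45,1.52],[0.45,-0.45,1.52],[0.45,-0.45,1.52],[0.45,-0.45,1.52],[0.45,-0.45,1.52],[0.45,-0.45,1.52],[0.45,-0.45,1.52],[0.45,-0.45,1.52],[0.45,-0.45,1.52],[0.45,-0.45,1.52],[0.45,-0.45,1.52],[0.45,-0.45,1.52],[0.45,-0.45,1.52],[0.45,-0.45,1.52],[0.45,-0.45,1.52]],"claw":[100,100,100,100,100,100,100,100,100,100,100,100,100,100,100,100,100,100]}'
python3 -c "
from h import *
print(ctrl.get_state()['q'].round(3))
w=cam('wrist','w3');goal([.584,.256,.123],-7.5,0)
print(proj(w,[[.5845,.256,.152],[.5845,.256,.12]]))"
```

```text
clock: 5.22
tcp_pos: [0.5825, 0.2569, 0.2515]
ee_rot: [0.998, -0.061, 0.0, -0.0]
ft_force: [-0.2, 0.6, 0.3]
width: 0.0939
[ 0.122  0.453 -0.87   1.603  0.36   1.253 -0.934]
linear [0.0017, 0.0009, 0.1282] turn [-0.0006, -0.0004, 0.008] rows>= 4.0 clk 5.2667
[[256.94028093 194.60316638]
 [256.70103408 187.21409525]]
```

View pics/w3.png

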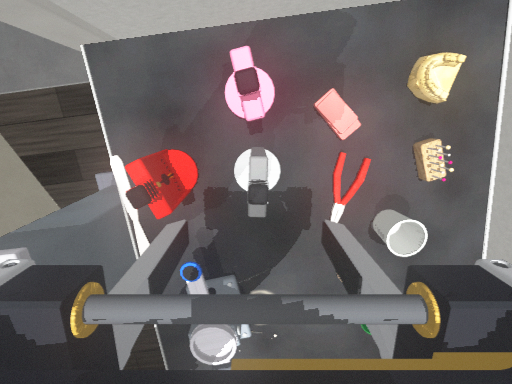

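```bash
python3 -m crank '{"linear":[[0.002,0.001,0.04],[0.002,0.001,0.08],[0.002,0.001,0.11],[0.002,0.001,0.128],[0.002,0.001,0.128],[0.002,0.001,0.128],[0.002,0.001,0.128],[0.002,0.001,0.128],[0.002,0.001,0.128],[0.002,0.001,0.128],[0.002,0.001,0.128],[0.002,0.001,0.128]],"turn":[[0,0,0],[0,0,0.008],[0,0,0.008],[0,0,0.008],[0,0,0.008],[0,0,0.008],[0,0,0.008],[0,0,0.008],[0,0,0.008],[0,0,0.008],[0,0,0.008],[0,0,0.008]],"claw":[100,100,100,100,50,30,15,10,10,10,10,10]}'
python3 -c "
from h import *
s=ctrl.get_state();print(s['width'],s['ft_force'])
w=cam('wrist','w4')"
```

```text
clock: 6.27
tcp_pos: [0.5844, 0.2558, 0.1235]
ee_rot: [0.998, -0.065, 0.0, -0.0]
ft_force: [-0.5, 0.1, 0.3]
width: 0.0442
0.0441918701811827 [-0.54460772  0.1277881   0.2835755 ]
```

View pics/w4.png

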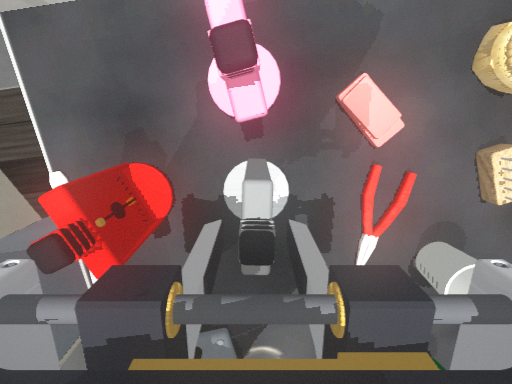

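```bash
python3 -m crank '{"linear":[[0,0,0],[0,0,0],[0,0,0],[0,0,0],[0,0,0],[0,0,0],[0,0,0],[0,0,0]],"turn":[[0,0,0],[0,0,0],[0,0,0],[0,0,0],[0,0,0],[0,0,0],[0,0,0],[0,0,0]],"claw":[10,10,10,10,10,10,10,10]}'
python3 -c "
from h import *
goal([.584,.256,.26],-7.5);goal([.53,.13,.26],0);goal([.4877,.0091,.26],6.9)"
```

```text
clock: 6.98
tcp_pos: [0.5844, 0.2558, 0.1234]
ee_rot: [0.998, -0.065, 0.0, -0.0]
ft_force: [0.8, 1.2, -0.9]
width: 0.022
linear [-0.0004, -0.0003, -0.1366] turn [-0.0007, -0.0007, -0.0001] rows>= 4.0 clk 6.9833
linear [-0.0375, 0.1317, -0.1367] turn [-0.0007, -0.0007, -0.131] rows>= 5.0 clk 6.9833
linear [-0.0636, 0.2571, -0.1368] turn [-0.0006, -0.0007, -0.2514] rows>= 8.0 clk 6.9833
```

```bash
python3 -m crank '{"linear":[[0,0,-0.015],[0,0,-0.04],[0,0,-0.07],[0,0,-0.1],[-0.005,0.02,-0.13],[-0.01,0.04,-0.137],[-0.017,0.07,-0.137],[-0.025,0.1,-0.137],[-0.033,0.13,-0.137],[-0.041,0.16,-0.137],[-0.048,0.19,-0.137],[-0.055,0.22,-0.137],[-0.06,0.24,-0.137],[-0.063,0.252,-0.137],[-0.064,0.257,-0.137],[-0.064,0.257,-0.137],[-0.064,0.257,-0.137]],"turn":[[0,0,0],[0,0,0],[0,0,0],[0,0,0],[0,0,-0.02],[0,0,-0.04],[0,0,-0.07],[0,0,-0.1],[0,0,-0.13],[0,0,-0.16],[0,0,-0.19],[0,0,-0.22],[0,0,-0.24],[0,0,-0.25],[0,0,-0.25],[0,0,-0.25],[0,0,-0.25]],"claw":[10,10,10,10,10,10,10,10,10,10,10,10,10,10,10,10,10]}'
python3 -c "
from h import *
st=ctrl.get_state();print(st['q'].round(3),st['width'])
s=cam('side');t=cam('top');w=cam('wrist','w5')
crop(s['color'],150,130,310,330,3.5,'s5');crop(t['color'],250,180,410,300,5,'t5')
goal([.4877,.0091,.204],6.9)"
```

```text
clock: 8.4
tcp_pos: [0.4875, 0.01, 0.2607]
ee_rot: [0.998, 0.059, 0.001, -0.0]
ft_force: [0.5, 0.1, -2.5]
width: 0.0219
[ 0.707  0.152 -0.929  1.904  0.133  1.148 -0.152] 0.021908117802148106
linear [-0.0001, 0.0015, 0.0563] turn [-0.001, -0.0009, 0.0001] rows>= 2.0 clk 8.55
```

View pics/s5.png

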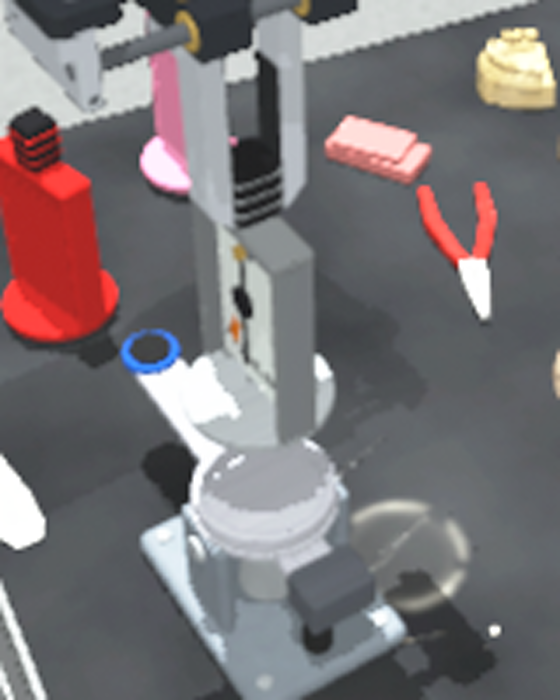

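View pics/w5.png

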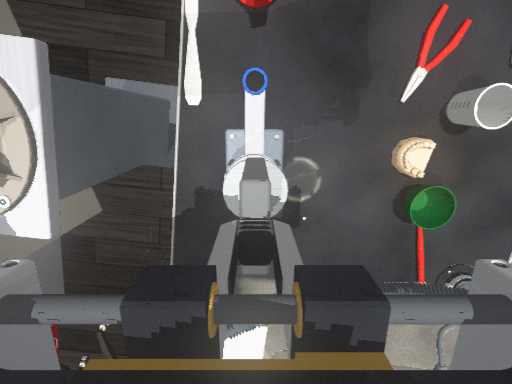

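View pics/t5.png

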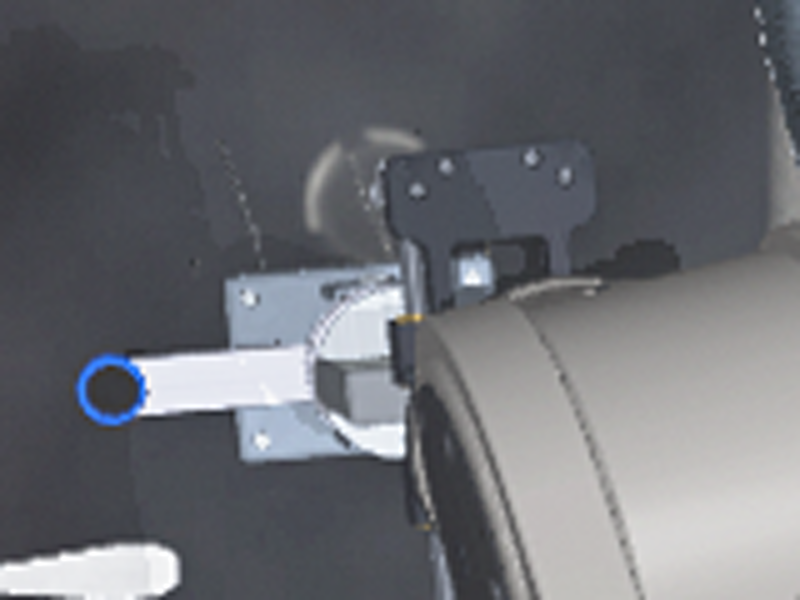

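```bash
python3 -m crank '{"linear":[[0,0.001,0.015],[0,0.001,0.03],[0,0.001,0.04],[0,0.001,0.045],[0,0.001,0.048],[0,0.001,0.05],[0,0.001,0.052],[0,0.001,0.052],[0,0.001,0.052]],"turn":[[0,0,0],[0,0,0],[0,0,0],[0,0,0],[0,0,0],[0,0,0],[0,0,0],[0,0,0],[0,0,0]],"claw":[10,10,10,10,10,10,10,10,10]}'
python3 -c "
from h import *
st=ctrl.get_state();print(st['tcp_pos'],st['ft_force'])
s=cam('side');crop(s['color'],150,130,310,330,3.5,'s6');w=cam('wrist','w6')"
```

```text
clock: 9.3
tcp_pos: [0.4879, 0.0096, 0.2086]
ee_rot: [0.998, 0.06, 0.001, -0.0]
ft_force: [0.2, 0.1, -2.4]
width: 0.0219
[0.48786542 0.0096025  0.2085915 ] [ 0.15732016  0.13692056 -2.36159873]
```

View pics/s6.png

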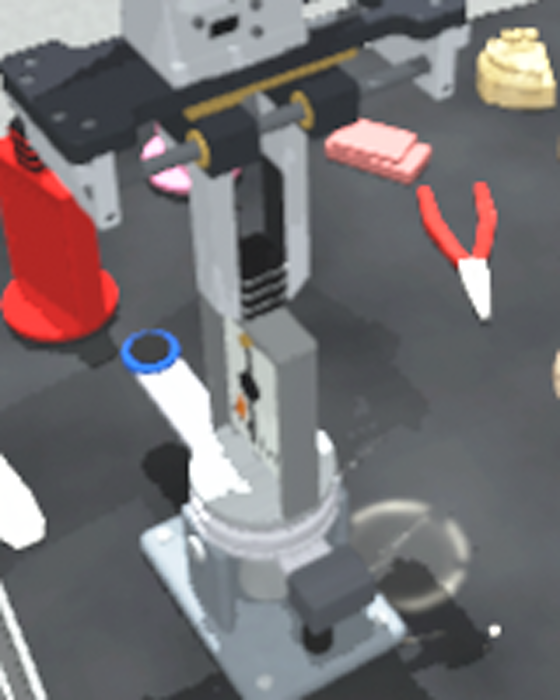

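```bash
python3 -m crank '{"linear":[[0,0,0.001],[0,0,0.002],[0,0,0.003],[0,0,0.004],[0,0,0.0045],[0,0,0.0045],[0,0,0.0045]],"turn":[[0,0,0],[0,0,0],[0,0,0],[0,0,0],[0,0,0],[0,0,0],[0,0,0]],"claw":[10,10,10,10,10,10,10]}'
python3 -c "
from h import *
st=ctrl.get_state();print(st['tcp_pos'],st['ft_force'],st['wrist_torque'])
s=cam('side');crop(s['color'],150,180,310,330,5,'s7')"
```

```text
clock: 9.98
tcp_pos: [0.488, 0.0096, 0.2043]
ee_rot: [0.998, 0.06, 0.001, -0.0]
ft_force: [-0.6, -0.6, 2.2]
width: 0.0218
[0.48802807 0.00958575 0.20430839] [-0.55235264 -0.63062733  2.24306951] [-0.25481599  0.26109111 -0.02946498]
```

View pics/s7.png

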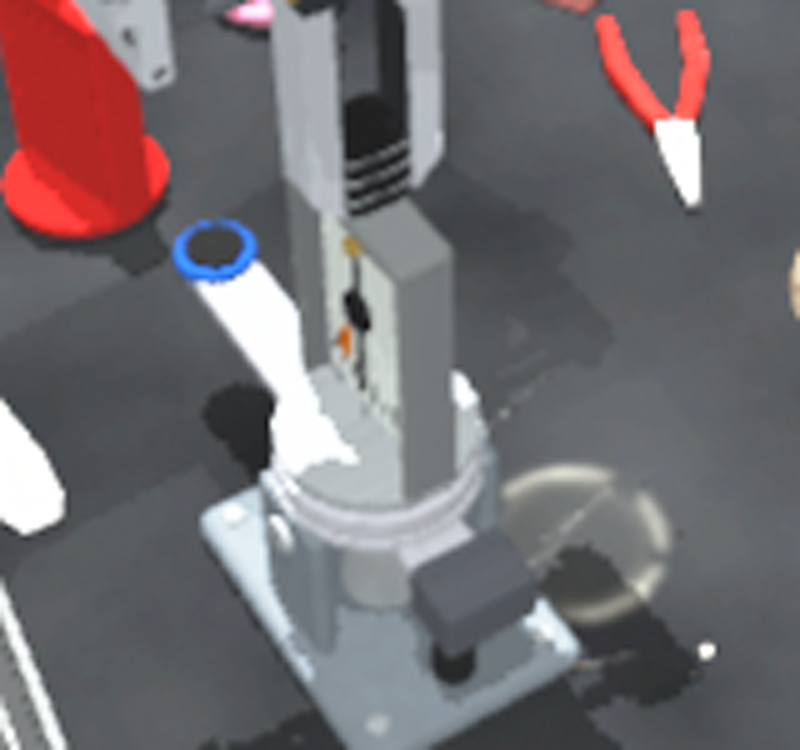

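```bash
python3 -m crank '{"linear":[[0,0,0],[0,0,0],[0,0,0],[0,0,0],[0,0,0],[0,0,0],[0,0,-0.01],[0,0,-0.03],[0,0,-0.065],[0,0,-0.09],[0,0,-0.09]],"turn":[[0,0,0],[0,0,0],[0,0,0],[0,0,0],[0,0,0],[0,0,0],[0,0,0],[0,0,0],[0,0,0],[0,0,0],[0,0,0]],"claw":[30,45,60,70,70,70,70,70,70,70,70]}'
python3 -c "
from h import *
st=ctrl.get_state();print(st['tcp_pos'],st['ft_force'],st['width'])
s=cam('side');crop(s['color'],150,180,310,330,5,'s8');w=cam('wrist','w8')"
```

```text
clock: 10.95
tcp_pos: [0.4899, 0.0102, 0.2996]
ee_rot: [0.998, 0.06, 0.004, 0.0]
ft_force: [-0.7, 0.4, 0.1]
width: 0.0657
[0.48985955 0.01023786 0.29955318] [-0.66757281  0.43035656  0.13077566] 0.06567177866109873
```

View pics/s8.png

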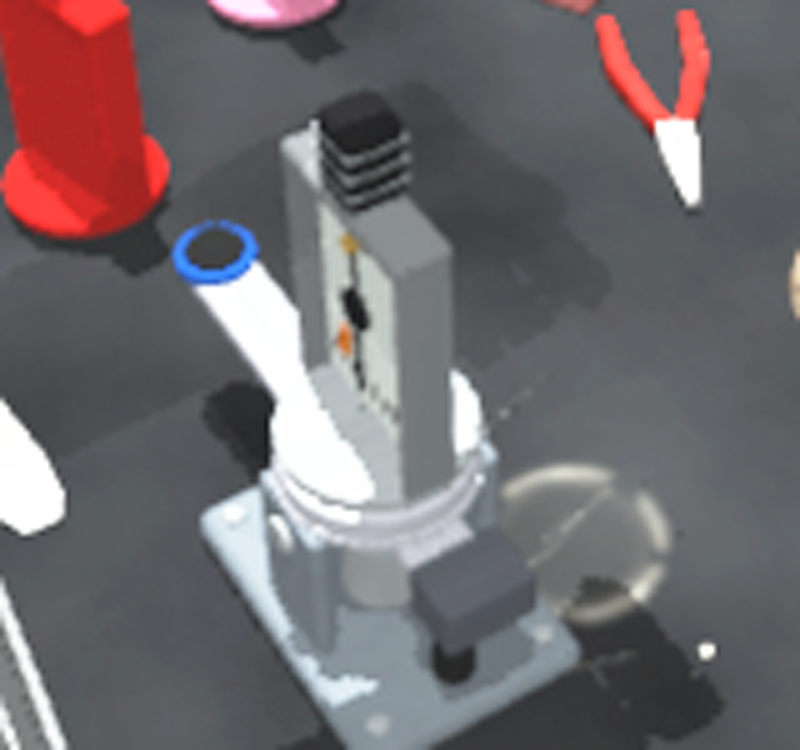

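View pics/w8.png

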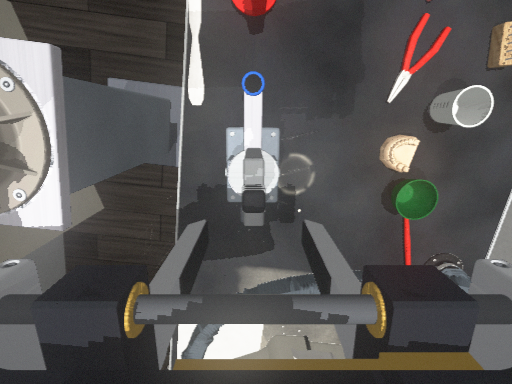

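```bash
python3 -c "
from h import *
goal([.4727,.1325,.20],6.9,8);goal([.4727,.1325,.088],6.9,8)"
```

```text
linear [-0.0011, -0.124, 0.0955] turn [-0.1394, -0.0036, -0.0004] rows>= 4.0 clk 11.05
linear [-0.0015, -0.124, 0.2075] turn [-0.1394, -0.0036, -0.0004] rows>= 6.0 clk 11.05
```

```bash
python3 -m crank '{"linear":[[0,-0.03,0],[0,-0.06,0],[-0.001,-0.095,0],[-0.001,-0.124,0.01],[-0.001,-0.124,0.04],[-0.001,-0.124,0.07],[-0.001,-0.124,0.0955],[-0.001,-0.124,0.0955],[-0.001,-0.124,0.0955],[-0.001,-0.124,0.0955],[-0.001,-0.124,0.0955],[-0.001,-0.124,0.0955],[-0.001,-0.124,0.0955]],"turn":[[0,0,0],[-0.04,0,0],[-0.08,0,0],[-0.12,-0.002,0],[-0.14,-0.004,0],[-0.14,-0.004,0],[-0.14,-0.004,0],[-0.14,-0.004,0],[-0.14,-0.004,0],[-0.14,-0.004,0],[-0.14,-0.004,0],[-0.14,-0.004,0],[-0.14,-0.004,0]],"claw":[50,20,0,0,0,0,0,0,0,0,0,0,0]}'
python3 -c "
from h import *
st=ctrl.get_state();print(st['tcp_pos'],st['ft_force'],st['width'])
goal([.4727,.1325,.088],6.9,8)
s=cam('side');crop(s['color'],150,130,310,330,3.5,'s9');w=cam('wrist','w9');print(proj(w,[[.4727,.1323,.08]]))"
```

```text
clock: 12.13
tcp_pos: [0.4733, 0.1324, 0.2011]
ee_rot: [0.996, 0.059, 0.005, 0.07]
ft_force: [0.4, -0.6, 0.7]
width: 0.0004
[0.47331682 0.13243013 0.20106042] [ 0.44218126 -0.59946308  0.74095821] 0.0003580314707449479
linear [-0.0007, -0.016, 0.1119] turn [0.0008, -0.0011, -0.0013] rows>= 3.0 clk 12.1333
[[254.42715175 174.38273376]]
```

View pics/s9.png

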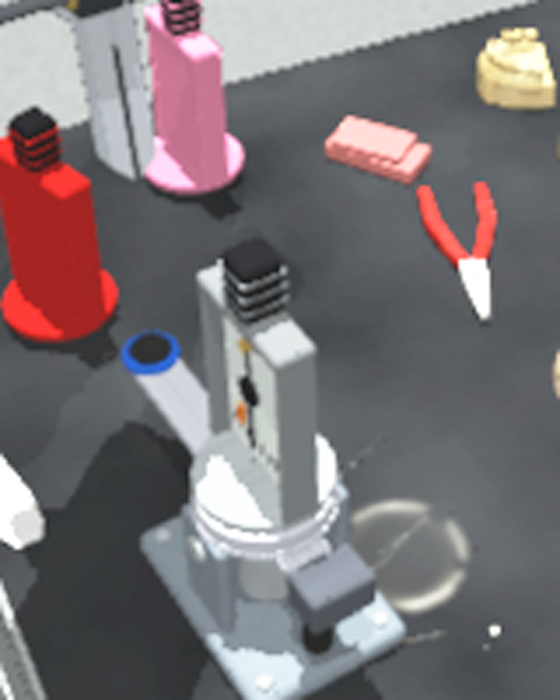

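View pics/w9.png

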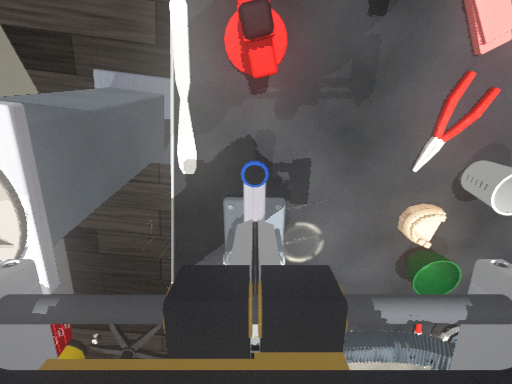

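```bash
python3 -m crank '{"linear":[[-0.001,-0.004,0.03],[-0.001,-0.009,0.065],[-0.001,-0.013,0.095],[-0.001,-0.016,0.112],[-0.001,-0.016,0.112],[-0.001,-0.016,0.112]],"turn":[[0,0,0],[0,0,0],[0,0,0],[0,0,0],[0,0,0],[0,0,0]],"claw":[0,0,0,0,0,0]}'
python3 -c "
from h import *
st=ctrl.get_state();print(st['tcp_pos'],st['ft_force'])
goal([.4728,.132,.06],6.9,8)
s=cam('side');crop(s['color'],130,100,310,330,2.6,'s10')"
```

```text
clock: 12.73
tcp_pos: [0.4719, 0.1327, 0.0876]
ee_rot: [0.996, 0.06, 0.004, 0.07]
ft_force: [0.3, -0.2, 1.2]
width: 0.0004
[0.47190943 0.13270355 0.08760007] [ 0.32300448 -0.22963981  1.15217609]
linear [0.0008, -0.0031, 0.0274] turn [0.0005, 0.0007, -0.0003] rows>= 1.0 clk 12.7333
```

View pics/s10.png

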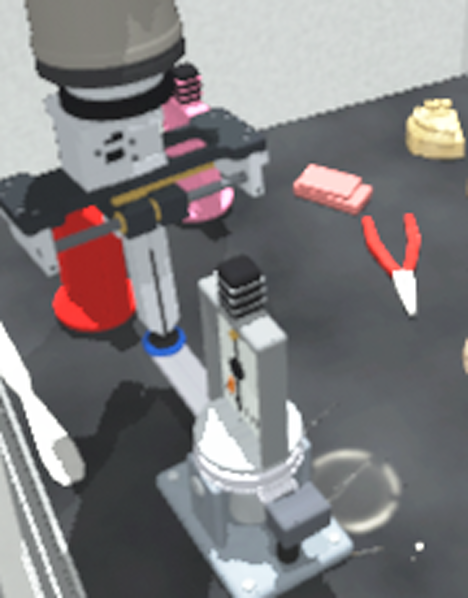

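```bash
python3 -m crank '{"linear":[[0,0,0.003],[0,0,0.006],[0.001,-0.001,0.009],[0.001,-0.001,0.012],[0.001,-0.001,0.015],[0.001,-0.002,0.018],[0.001,-0.002,0.021],[0.001,-0.003,0.024],[0.001,-0.003,0.0275],[0.001,-0.003,0.0275]],"turn":[[0,0,0],[0,0,0],[0,0,0],[0,0,0],[0,0,0],[0,0,0],[0,0,0],[0,0,0],[0,0,0],[0,0,0]],"claw":[0,0,0,0,0,0,0,0,0,0]}'
python3 -c "
from h import *
st=ctrl.get_state();print(st['tcp_pos'],st['ft_force'])
goal([.4729,.1315,.047],6.9,8)
s=cam('side');crop(s['color'],150,150,300,300,4,'s11')"
```

```text
clock: 13.62
tcp_pos: [0.4735, 0.1323, 0.0602]
ee_rot: [0.996, 0.06, 0.005, 0.07]
ft_force: [0.5, 1.3, 2.1]
width: 0.0003
[0.47350468 0.13226687 0.06023281] [0.47000521 1.28708569 2.11099933]
linear [-0.0007, -0.0012, 0.0132] turn [0.0002, -0.0006, -0.0005] rows>= 1.0 clk 13.6167
```

View pics/s11.png

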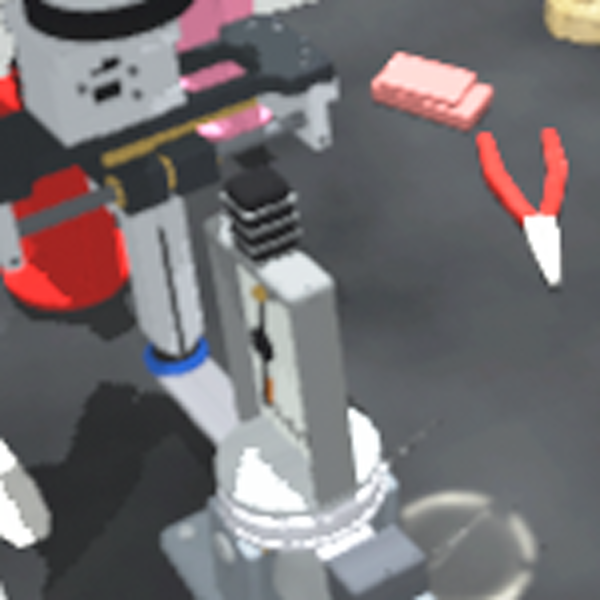

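```bash
python3 -m crank '{"linear":[[0,0,0.0025],[0,0,0.005],[0,-0.001,0.0075],[0,-0.001,0.01],[-0.001,-0.001,0.012],[-0.001,-0.001,0.0132],[-0.001,-0.001,0.0132],[-0.001,-0.001,0.0132],[-0.001,-0.001,0.0132],[-0.001,-0.001,0.0132],[-0.001,-0.001,0.0132],[-0.001,-0.001,0.0132],[-0.001,-0.001,0.0132],[-0.001,-0.001,0.0132],[-0.001,-0.001,0.0132],[-0.001,-0.001,0.0132],[-0.001,-0.001,0.0132],[-0.001,-0.001,0.0132]],"turn":[[0,0,0],[0,0,0],[0,0,0],[0,0,0],[0,0,0],[0,0,0],[0,0,0],[0,0,0],[0,0,0],[0,0,0],[0,0,0],[0,0,0],[0,0,0],[0,0,0],[0,0,0],[0,0,0],[0,0,0],[0,0,0]],"claw":[0,0,0,0,0,0,0,0,0,0,0,0,0,0,0,0,0,0]}'
python3 -c "
from h import *
st=ctrl.get_state();print(st['tcp_pos'],st['ft_force'])
goal([.4729,.1315,.047],6.9,8)
s=cam('side','s12f');crop(s['color'],150,150,300,300,4,'s12');crop(s['color'],195,205,240,270,10,'s12c');w=cam('wrist','w12')"
```

```text
clock: 15.17
tcp_pos: [0.4727, 0.1313, 0.0473]
ee_rot: [0.996, 0.06, 0.005, 0.07]
ft_force: [3.0, -0.3, 3.5]
width: 0.0003
[0.47266686 0.13134451 0.04731772] [ 3.03149662 -0.30503959  3.47340705]
linear [0.0002, -0.0002, 0.0003] turn [0.0002, -0.0007, -0.0005] rows>= 1.0 clk 15.1667
```

View pics/s12.png

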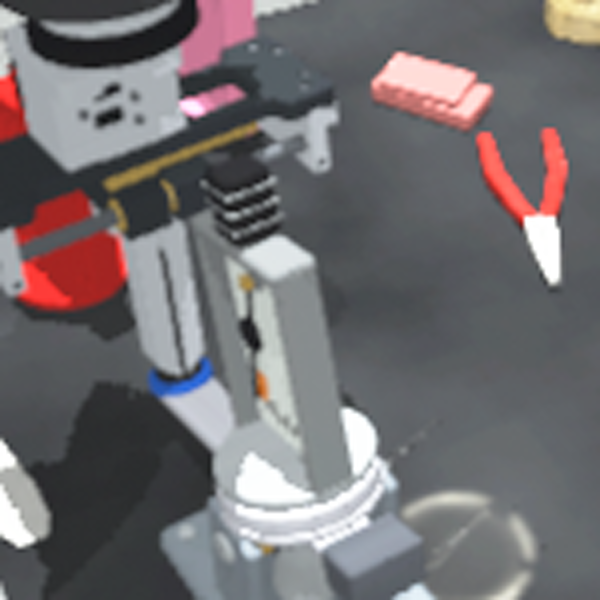

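View pics/s12c.png

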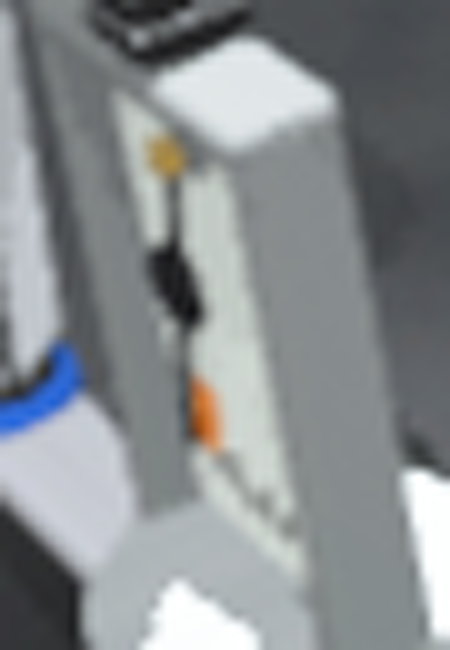

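View pics/w12.png

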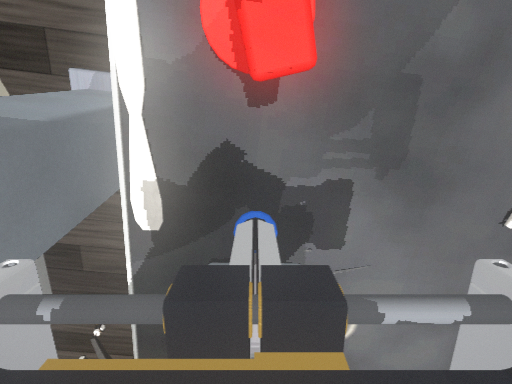

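```bash
cat > ov.py <<'E'
from h import *
rim=np.array([.4879,.0093,.088]);a=np.radians(6.9)
ux=np.array([np.cos(a),np.sin(a),0]);uy=np.array([-np.sin(a),np.cos(a),0]);uz=np.array([0,0,1.])
hinge=rim-[0,0,.018]
def W(p,th):  # p in rim coords from hinge x,y,z(m)
    x,y,z=p; c,s=np.cos(th),np.sin(th)
    return hinge+ux*x+uy*(y*c+z*s)+uz*(-y*s+z*c)
def gz(h): return .018+h+.129-.136+ .0  # h = height above underside -> z from hinge (underside 7mm below flange)
def feats(th):
    F={}
    for sx in(-1,1):
        for sy in(-1,1): F[f'g{sx}{sy}']=W((sx*.011,sy*.011,.018+.145),th); F[f'f{sx}{sy}']=W((sx*.011,sy*.037,.018+.113),th)
    F['paddle']=W((0,.125,.010),th)
    return F
E
python3 - <<'E'
from ov import *
s=cam("side");I=cv2.resize(s["color"][150:300,150:300,::-1],None,fx=5,fy=5,interpolation=cv2.INTER_CUBIC)
for th,c in((.2,(0,255,0)),(.274,(0,0,255)),(.35,(255,0,0))):
    for k,p in feats(th).items():
        u=(proj(s,p)[0]-150+.5)*5-.5; cv2.circle(I,(int(u[0]),int(u[1])),3,c,1)
cv2.imwrite("pics/ov1.png",I)
st=ctrl.get_state();print(st['tcp_pos'],st['ft_force'])
E
```

```text
[0.47266015 0.13135662 0.04731898] [ 2.02522854 -0.01721534  3.42890243]
```

View pics/ov1.png

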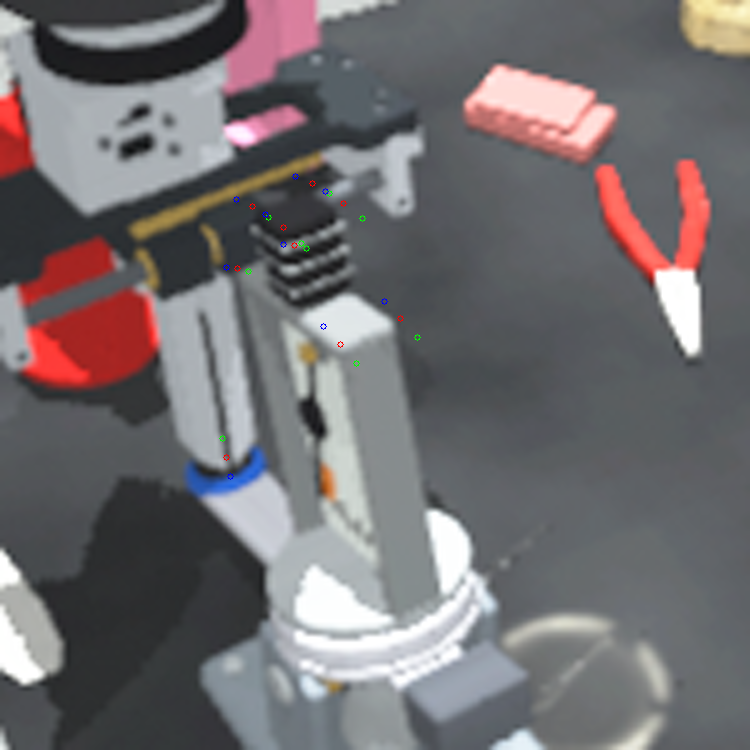

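```bash
python3 - <<'E'
from ov import *
s=cam("side");t=cam("top")
f0=feats(0)
for th in(.22,.25,.274,.3,.33):
    f=feats(th)
    print(th,[(proj(s,f[k])-proj(s,f0[k])).round(1).tolist() for k in('f-1-1','f1-1','paddle')], proj(s,f['paddle']).round(1))
crop(s["color"],180,190,250,240,11,"s13");crop(t["color"],250,190,390,290,5,"t13")
st=ctrl.get_state();print(st['ft_force'])
E
```

```text
0.22 [[[-10.0, -13.6]], [[-10.2, -13.2]], [[1.3, 10.4]]] [[194.4 238.3]]
0.25 [[[-11.4, -15.1]], [[-11.5, -14.8]], [[1.6, 11.9]]] [[194.6 239.8]]
0.274 [[[-12.4, -16.3]], [[-12.6, -16.0]], [[1.9, 13.1]]] [[194.9 241. ]]
0.3 [[[-13.5, -17.6]], [[-13.8, -17.2]], [[2.1, 14.5]]] [[195.2 242.4]]
0.33 [[[-14.8, -19.0]], [[-15.1, -18.5]], [[2.5, 16.1]]] [[195.5 243.9]]
[2.32891575 0.38128832 3.75240933]
```

View pics/s13.png

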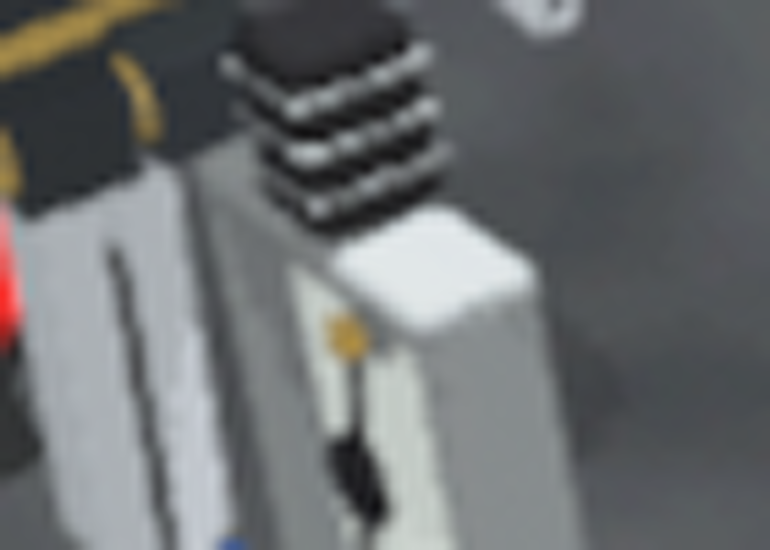

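```bash
python3 - <<'E'
from ov import *
s=cam("side")
f=lambda x,y:(195+(x+.5)/10-.5,205+(y+.5)/10-.5)
for th in(.255,.274,.29):
  n=ux; c,sn=np.cos(th),np.sin(th); y=uy*c-uz*sn; z=uy*sn+uz*c
  def hit(uv,off):
    P=hinge+ux*off;o,d=ray(s,uv);X=o+d*((P-o)@n)/(d@n)-P; return np.array([X@y,X@z])*1000
  for off in(-.006,-.009,-.011,-.014):
    print(th,off,{k:hit(f(*v),off).round(1).tolist() for k,v in dict(brass=(168,157),bob=(177,287),low=(184,390),band=(205,412),bandtopL=(193,378),bandbotR=(215,448)).items()})
E
```

```text
0.255 -0.006 {'brass': [4.7, 109.5], 'bob': [12.5, 80.5], 'low': [19.0, 56.3], 'band': [11.6, 55.4], 'bandtopL': [13.8, 61.3], 'bandbotR': [10.5, 48.5]}
0.255 -0.009 {'brass': [-2.7, 114.0], 'bob': [5.0, 85.3], 'low': [11.5, 61.4], 'band': [4.1, 60.5], 'bandtopL': [6.3, 66.4], 'bandbotR': [3.0, 53.7]}
0.255 -0.011 {'brass': [-7.6, 117.0], 'bob': [0.0, 88.5], 'low': [6.4, 64.9], 'band': [-0.8, 64.0], 'bandtopL': [1.3, 69.8], 'bandbotR': [-1.9, 57.2]}
0.255 -0.014 {'brass': [-15.0, 121.4], 'bob': [-7.5, 93.3], 'low': [-1.1, 70.0], 'band': [-8.3, 69.1], 'bandtopL': [-6.2, 74.8], 'bandbotR': [-9.4, 62.4]}
0.274 -0.006 {'brass': [2.6, 109.6], 'bob': [10.9, 80.7], 'low': [17.9, 56.7], 'band': [10.6, 55.6], 'bandtopL': [12.6, 61.6], 'bandbotR': [9.6, 48.7]}
0.274 -0.009 {'brass': [-4.9, 113.9], 'bob': [3.4, 85.4], 'low': [10.3, 61.7], 'band': [3.0, 60.6], 'bandtopL': [5.1, 66.5], 'bandbotR': [2.0, 53.8]}
0.274 -0.011 {'brass': [-9.9, 116.8], 'bob': [-1.7, 88.5], 'low': [5.2, 65.0], 'band': [-2.0, 63.9], 'bandtopL': [-0.0, 69.8], 'bandbotR': [-3.0, 57.1]}
0.274 -0.014 {'brass': [-17.3, 121.1], 'bob': [-9.2, 93.2], 'low': [-2.5, 70.0], 'band': [-9.6, 68.9], 'bandtopL': [-7.6, 74.7], 'bandbotR': [-10.6, 62.2]}
0.29 -0.006 {'brass': [0.8, 109.6], 'bob': [9.6, 80.9], 'low': [17.0, 57.0], 'band': [9.7, 55.8], 'bandtopL': [11.7, 61.8], 'bandbotR': [8.8, 48.8]}
0.29 -0.009 {'brass': [-6.7, 113.8], 'bob': [2.0, 85.4], 'low': [9.3, 61.8], 'band': [2.0, 60.6], 'bandtopL': [4.0, 66.6], 'bandbotR': [1.2, 53.8]}
0.29 -0.011 {'brass': [-11.7, 116.6], 'bob': [-3.1, 88.5], 'low': [4.1, 65.0], 'band': [-3.1, 63.9], 'bandtopL': [-1.1, 69.8], 'bandbotR': [-3.9, 57.1]}
0.29 -0.014 {'brass': [-19.3, 120.8], 'bob': [-10.7, 93.0], 'low': [-3.6, 69.9], 'band': [-10.7, 68.8], 'bandtopL': [-8.8, 74.6], 'bandbotR': [-11.6, 62.0]}
```

```bash
python3 -m crank '{"linear":[[0,0,0],[0,0,0],[0,0,0],[0,0,0]],"turn":[[0,0,0],[0,0,0],[0,0,0],[0,0,0]],"claw":[0,0,0,0]}'
python3 - <<'E'
from h import *
s=cam("side","s14");crop(s["color"],170,190,270,290,6,"s14c")
E
```

```text
clock: 15.8
tcp_pos: [0.4727, 0.1314, 0.0473]
ee_rot: [0.996, 0.06, 0.005, 0.07]
ft_force: [2.8, -0.4, 3.6]
width: 0.0008
```

View pics/s14c.png

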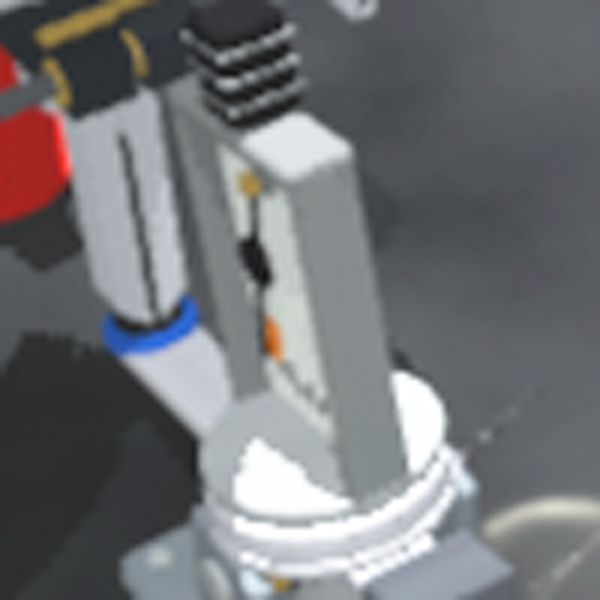

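```bash
python3 - <<'E'
from ov import *
s=cam("side")
def run(th,f,pts):
  n=ux; c,sn=np.cos(th),np.sin(th); y=uy*c-uz*sn; z=uy*sn+uz*c
  def hit(uv,off):
    P=hinge+ux*off;o,d=ray(s,uv);X=o+d*((P-o)@n)/(d@n)-P; return np.array([X@y,X@z])*1000
  for off in(-.003,-.005,-.007):
    H={k:hit(f(*v),off) for k,v in pts.items()}
    print(th,off,{k:v.round(1).tolist() for k,v in H.items()},'ptr',np.arctan2(H['low'][0]-H['brass'][0],H['brass'][1]-H['low'][1]).round(3),'band@(0,111)',np.arctan2(H['band'][0],111-H['band'][1]).round(3))
run(0,lambda x,y:(150+(x+.5)/5-.5,180+(y+.5)/5-.5),dict(brass=(350,243),bob=(357,308),low=(363,380),band=(344,341)))
run(.27,lambda x,y:(170+(x+.5)/6-.5,190+(y+.5)/6-.5),dict(brass=(250,184),bob=(256,261),low=(264,345),band=(274,338)))
E
```

```text
0 -0.003 {'brass': [10.5, 102.5], 'bob': [8.2, 74.5], 'low': [6.9, 40.8], 'band': [19.1, 49.3]} ptr -0.058 band@(0,111) 0.3
0 -0.005 {'brass': [6.7, 106.6], 'bob': [4.5, 78.8], 'low': [3.2, 45.4], 'band': [15.2, 53.8]} ptr -0.058 band@(0,111) 0.26
0 -0.007 {'brass': [2.9, 110.6], 'bob': [0.7, 83.1], 'low': [-0.6, 50.0], 'band': [11.4, 58.3]} ptr -0.058 band@(0,111) 0.212
0.27 -0.003 {'brass': [10.9, 105.1], 'bob': [18.6, 76.3], 'low': [26.4, 43.9], 'band': [17.6, 50.6]} ptr 0.249 band@(0,111) 0.283
0.27 -0.005 {'brass': [5.9, 108.0], 'bob': [13.6, 79.5], 'low': [21.3, 47.3], 'band': [12.6, 53.9]} ptr 0.249 band@(0,111) 0.216
0.27 -0.007 {'brass': [1.0, 110.9], 'bob': [8.6, 82.6], 'low': [16.2, 50.7], 'band': [7.5, 57.3]} ptr 0.249 band@(0,111) 0.139
```

```bash
python3 -c "
from rig import ctrl
ctrl.close_job();s=ctrl.get_state();print(s['clock'],s['tcp_pos'],s['ft_force'])"
```

```text
the job is handed in; nothing more can be done
the job is handed in; nothing more can be done
```

The gauge is on the tilt stand with the paddle held down, and my checks put the pointer in the orange band. I handed the job in at about 16 s. The tool reported no verdict, so this rests on my own checks.

- **Seating:** The gauge made contact at the predicted height (TCP z 0.204 m) with about 5 N. The pictures taken after release show it level and flush with the rim. The dial is in line with the arm, and the orange band is on the paddle's side.
- **Band angle:** The close wrist view of the dial gave 0.275–0.28 rad from its 5° ticks. Taking the brass pin as the pivot gave 0.29 rad, just above the stated range, so I aimed at about 0.274 rad.
- **Tilt:** The closed fingers hold the paddle at TCP z 0.047 m with about 3.6 N down. By geometry that is about 0.27 rad. The frame corners in the side picture gave roughly 0.255–0.28 rad.
- **Side view disagreed somewhat:** It is oblique, and the pointer stands proud of the dial, so it looks close to the band's paddle-side edge there. Direct readings of the pointer from it ranged from 0.25 to 0.28 rad, and it had a bias of about 0.06 rad when the gauge was level. Allowing for that bias, it is consistent with the pointer being in the band, but I could not confirm it more finely from that camera.
- **Forces and other items:** A sideways force of 2–3 N remained at the fingers while pressing. I saw no contact with the other things on the bench.

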